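# Start the jar lid on its thread and screw it home

## Robot

A 6-joint arm with a two-finger parallel gripper is mounted at the origin on a cart in front of the work surface, level with it; the furniture and walls round the work are solid. World frame = base frame: x ahead of the robot, y to its left, z up, the work surface at z = 0. Lengths are in mm, angles in rad, forces in N, time in s.
With the tool pointing down it reaches from about 325 to 900 mm from the base axis. Payload 3.5 kg.
Tool frame: the origin (TCP) lies on the mounting face of the last link; the fingertips stand 173 mm ahead of it and the grasp point (between the pads) lies 155 mm ahead of it (robot.tcp_to_grasp is the distance from the TCP to the grasp point, in mm); z points along the fingers, y is the line along which they close (so a half turn about z gives the same grasp; the last joint's range is limited). The gripper opens to 85 mm and grips with 20 to 120 N. Pads are 22 mm wide; open, the fingers measure 114 mm over their backs; the gripper's body (76 mm by 85 mm) begins 54 mm behind the grasp point. The pads swing forward as they close: fully open they stand 13 mm farther back than shut.
Start: joints at [-1.303, 0.276, -0.026, 1.268, 0, 1.467], TCP at [226.464, -582.526, 404.713] pointing down, gripper open.
Joint ranges: [-3.12, 3.12], [-0.85, 1.88], [-1.08, 1.24], [-1.95, 2.15], [-1.57, 1.53], [-3.14, 3.14]. Speed limits (rad/s): [2.57, 2.57, 3.14, 3.14, 3.14, 3.14].

## Interface

Orientations are given as a unit quaternion [w, x, y, z].
In Python, from station import robot gives the robot as it stands. The module is installed in compiled form; this text tells all that it offers.
- The arm moves only by the tool jog_arm, never from a script. Its argument "increments" is text: rows parted by semicolons, each of 5 numbers parted by spaces: the shift along the tool's x, y, z in units of 40 mm (1.0 is 40 mm), then the turn about the tool's z in units of 8 degrees (1.0 is 8 degrees), then the closure in counts, from 0 (fully open) to 255 (shut). In form: tx ty tz roll hand; .... A call has 1 to 5 rows; each row is the pose to reach, as a shift and turn from the pose commanded when the call began, along the tool's axes at that moment; what a row does not reach only later rows make up. A row lasts 1/10 s, in which the tool goes at most 50 mm and 8.59 degrees, less where a joint would pass 70% of its speed; a pose out of reach is approached as far as the arm can. A call with a gripper value outside its range is refused whole. The fingers move at their own pace and stop on an object; "newtons" is the grip in N (left out, the last holds). Time passes only in rows, so rows that repeat a pose let the fingers close. It gives the time, the measured TCP pose, the force, the opening and the grip force at its end, in the units of the state.
- robot.state(): the state, without advancing time (a new reading comes with each control period).
- robot.camera(name): name is "side" or "top" or "wrist"; returns (picture, depth): 384x512x3 uint8, red, green, blue; 384x512 float32, mm along the optical axis (not along the pixel's ray), 0 where there is no reading.
- robot.get_calibration(name): a dict with "vertical_fov" (degrees; the focal length in pixels is half the picture's height over the tangent of half this angle, whatever the lens; pixels are square), "cx", "cy" (the principal point, pixels), "position" and "orientation" of the camera in the world. Camera axes: x right, y up, looking along -z (the intrinsics and any distortion apply to the point x, -y, -z); pixel columns grow to the right and rows downward; lengths in mm; the calibration is good to about 2 mm. A picture is of the moment at which its call begins: read the wrist's pose just before it. get_calibration takes no time and is no camera call; for the wrist camera it gives the pose at the moment of the call.
- robot.hand_in(): hands the job in; it is judged then, once.
The state is a dict: "t": time; "joint_positions": joint angles; "qd": joint speeds; "tau": joint torques, N m; "eef_pos": TCP position; "ee_rot": TCP orientation; "wrist_force": force on the tool from outside, world axes, zero at the start; "torque": the same for the moment, N m; "width": finger opening in mm; "gripper_force": force on a finger pad.
Only numpy, scipy, OpenCV 4.12 (cv2) and the standard library are available. Lean on these libraries where they do the work, as an engineer would, in place of code of your own. Each camera call takes 0.05 s, during which the arm holds its last target. There are 200 camera calls.

## Task

The wooden lid of the white storage jar sits too high: its lugs ride on top of the thread instead of in it. Without taking the lid off, turn it back (anticlockwise seen from above) until it drops into the thread, then screw it clockwise until it is fully home against its stop; let go and leave the other things on the worktop where they stand.

Things in the scene. Friction and masses are not known exactly. Their poses are not given: they have to be found in the camera images.
- storage_jar: White ceramic jar on a rubber suction foot, fixed: it cannot move or turn. Body 115 mm across, 75 mm high; neck 80 mm across (94 over the thread). Origin: centre of its underside, z up along the axis the lid turns about. Its x axis points to one of two raised upright ridges on opposite sides of the body; with the lid home, the bar is in line with these ridges (along the jar's x).
- jar_mouth (a point): Centre of the jar's rim, 100.5 mm above its origin, hidden under the lid. Let A = lid yaw minus jar yaw. Start: A 0.2 to 0.8 rad, lugs on a flat ledge. Clockwise from there it jams at A about -0.2. Turned back (A growing) the lid drops 10 mm by its own weight once A passes about 1.1; a stop ends this turn at A about 1.5. Then clockwise it sinks 4 mm more, to a stop at A = 0 (+-0.05).
- jar_lid: Light wooden screw lid, 105 mm across, loose, 0.25 to 0.5 kg, low friction, with a plug that fits the mouth (so it tilts little), with a bar handle across its top. Origin: on its axis at the skirt's lower edge; z up, x along the bar. Top face 30 mm above the origin. Its height over the jar's origin: 92 mm at the start, 82 mm when dropped in, 78 mm when home. Once screwed forward it cannot be lifted off.
- lid_bar (a point): Centre of the lid's bar handle, 43 mm above the lid's origin. The bar is 124 mm long (along x), 18 mm wide (y) and 26 mm high, edges rounded, standing on the lid's top face; it can be pinched across its width or pushed round near an end.
- striped_mug: Bystander: striped white mug, 90 mm across, 100 mm high; origin at the centre of its underside.
- spice_jar: Bystander: glass spice jar with black cap, 41 mm across, 90 mm high; origin at the centre of its underside.
- tin: Bystander: food tin, 58 mm across, 72 mm high; origin at the centre of its underside.
- lemon: Bystander: lemon, 78 mm long, 56 mm high; origin at its underside.

How it is judged (in metres and radians):
On the way:
1. the lid has dropped into the thread, level (z of jar_lid in the frame of storage_jar below 0.086 m and angle between jar_lid's own z axis and vertical below 0.08 rad), for 0.2 s.
At the end, for the whole second after the job is handed in: The lid is home in the jar's thread: its origin less than 79.5 mm above the jar's underside (78 mm when home), its bar within 0.15 rad of the line of the jar's ridges, centred within 5 mm, level within 0.05 rad and at rest (z of jar_lid in the frame of storage_jar below 0.0795 m and angle between the x axis of jar_lid and the x axis of storage_jar, either way round below 0.15 rad and horizontal distance between jar_lid and storage_jar below 0.005 m and angle between jar_lid's own z axis and vertical below 0.05 rad and angular speed of jar_lid below 0.1 rad/s); the robot touches nothing.
It fails at once if the lid is lifted off the jar (z of jar_lid in the frame of storage_jar above 0.11 m).
It fails at once if a bystander is pushed away by more than 40 mm (distance of any of striped_mug, spice_jar, tin, lemon from where it was at the start of the episode above 0.04 m).
It also fails if it takes over 48 s, if anything falls off the work surface, if the arm or the gripper's body presses on something with over 40 N, if the wrist force passes 120 N, or if a joint passes its speed limit or range.

## Working session

There is one attempt and no reset: what is moved stays moved. The work goes in short steps, Python scripts to look and compute and a tool call to move; the robot and the scene stay as the last step left them, time stands still between calls to the robot, and variables do not carry over. Pictures are saved under pics/ and viewed, at most 10 in all, crops included, and the job is handed in when it is done.

Besides the shell and the picture viewer there is one more tool, called as name(argument=value, ...) on one line, values as JSON. jog_arm: Moves the arm, as the interface text tells. Its arguments: {"type":"object","properties":{"increments":{"type":"string"},"newtons":{"type":"number"}},"required":["increments"]}

```bash
mkdir -p pics; python3 - <<'E'
from station import robot
import cv2,numpy as np
print(robot.state())
ims=[]
for n in("top","side"):
    p,d=robot.camera(n); np.savez(f"{n}0.npz",p=p,d=d); print(n,robot.get_calibration(n),(d>0).mean())
    cv2.imwrite(f"pics/{n}0.png",p[:,:,::-1])
E
```

```text
{'t': 0.0, 'joint_positions': array([-1.30341730e+00,  2.77153592e-01, -2.78989390e-02,  1.26798520e+00,
       -3.45396371e-05,  1.46740795e+00]), 'qd': array([-2.07809890e-03, -6.70202126e-05, -3.07563781e-03, -2.10599579e-03,
       -1.53947201e-03, -1.51158414e-03]), 'tau': array([-1.59853360e-03, -4.45509160e+01,  2.95202780e+01,  1.63870765e-02,
       -2.60579291e-04, -3.02565397e-06]), 'eef_pos': array([ 226.34574627, -582.15130376,  403.53796195]), 'ee_rot': array([-1.11552425e-03,  9.82864976e-01,  1.84323580e-01, -1.09001339e-04]), 'wrist_force': array([ 0.20169315, -1.04419141, -0.11922428]), 'torque': array([-0.03062086, -0.0171905 ,  0.00487789]), 'gripper_force': 0.0, 'width': 85.51621628627835}
top {'vertical_fov': 47.63274641559961, 'cx': 251.8217296457666, 'cy': 193.1376639092182, 'position': array([3.51222662e+02, 5.97163259e-01, 1.15924996e+03]), 'orientation': array([ 0.71430717,  0.05081872, -0.04526394, -0.69651554])} 0.9960225423177084
side {'vertical_fov': 47.43840918088088, 'cx': 256.27835392543017, 'cy': 188.98973988621228, 'position': array([ 357.10063371,  585.26365898, 1235.17644041]), 'orientation': array([-0.11993994, -0.02779147,  0.23125143,  0.96507244])} 0.9959869384765625
```

View pics/top0.png

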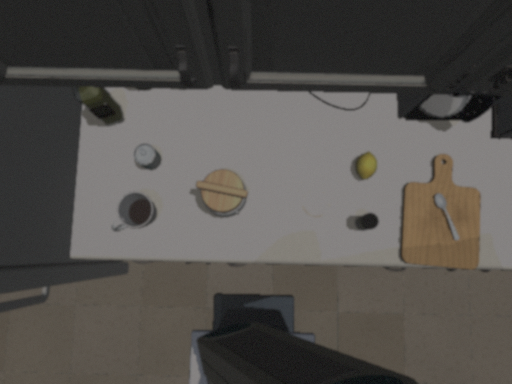

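View pics/side0.png

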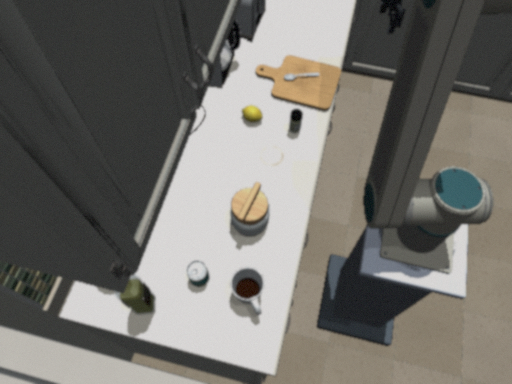

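The top view shows the lid at about (223,190) with its bar running from (197,186) to (246,194). The mug is at (138,211), tin at (145,156), lemon at (367,165) and spice jar at (367,221). The side view agrees, with the jar at about (250,210). Next I'll measure from the depth data.

```bash
cat > h.py <<'E'
import numpy as np,cv2
from scipy.spatial.transform import Rotation as R
def cloud(d,c):
    H,W=d.shape; f=H/2/np.tan(np.radians(c["vertical_fov"])/2)
    v,u=np.mgrid[:H,:W]
    P=np.stack([(u-c["cx"])/f*d,-(v-c["cy"])/f*d,-d],-1)
    return P@R.from_quat(c["orientation"],scalar_first=True).as_matrix().T+c["position"]
def bar(P,z0,z1,c,r=75):
    m=(P[...,2]>z0)&(P[...,2]<z1)&(np.hypot(P[...,0]-c[0],P[...,1]-c[1])<r)
    q=P[m]; (cx,cy),(w,h),a=cv2.minAreaRect(q[:,:2].astype(np.float32))
    _,_,V=np.linalg.svd(q[:,:2]-q[:,:2].mean(0)); 
    return len(q),q.mean(0),(cx,cy,w,h),np.arctan2(V[0,1],V[0,0])%np.pi
E
python3 - <<'E'
from station import robot
from h import *
for n,(u,v) in(("top",(223,190)),("side",(250,203))):
    z=np.load(n+"0.npz"); P=cloud(z["d"],robot.get_calibration(n)); c=P[v,u]; print(n,c)
    print("bar",bar(P,135,165,c)); print("lid",bar(P,112,130,c))
    print("table",P[240 if n=="top" else 160,260])
    if n=="top":
        for k,(a,b) in dict(mug=(138,211),tin=(145,156),lemon=(367,165),spice=(367,221)).items(): print(k,P[b,a])
    cr=z["p"][v-45:v+45,u-60:u+60,::-1]; cr=cv2.convertScaleAbs(cr,alpha=1.2 if n=="side" else 1.6)
    cv2.imwrite(f"pics/{n}c.png",cv2.resize(cr,(780,585),interpolation=cv2.INTER_CUBIC))
E
```

```text
top [495.4827114   78.36663452 146.32301579]
bar (405, array([497.63834386,  83.27352556, 146.15053607]), (498.3509826660156, 83.28992462158203, 122.23908233642578, 18.17280387878418), np.float64(1.3919477974843284))
lid (1105, array([496.80041722,  83.37808014, 121.19011156]), (498.4286804199219, 83.6588134765625, 104.2290267944336, 103.27667999267578), np.float64(2.9977264292429973))
table [384.96683182 -13.13296373  -1.32535069]
mug [450.97906703 306.53014849  32.64234864]
tin [589.52122792 287.29804902  69.18172434]
lemon [ 582.74456432 -283.9432895    55.48458062]
spice [ 435.70874606 -274.64018288   86.00230301]
side [496.09896375  95.97028522 149.82524731]
bar (286, array([501.01094796,  88.00230489, 145.92350623]), (501.6152648925781, 85.11841583251953, 122.40132904052734, 19.058412551879883), np.float64(1.3891625969231085))
lid (756, array([499.60578108,  86.83724258, 121.15433242]), (501.5821228027344, 84.0634536743164, 103.61441040039062, 104.00233459472656), np.float64(2.888454706681694))
table [ 522.81947596 -131.70517959   -2.29430701]
```

View pics/sidec.png

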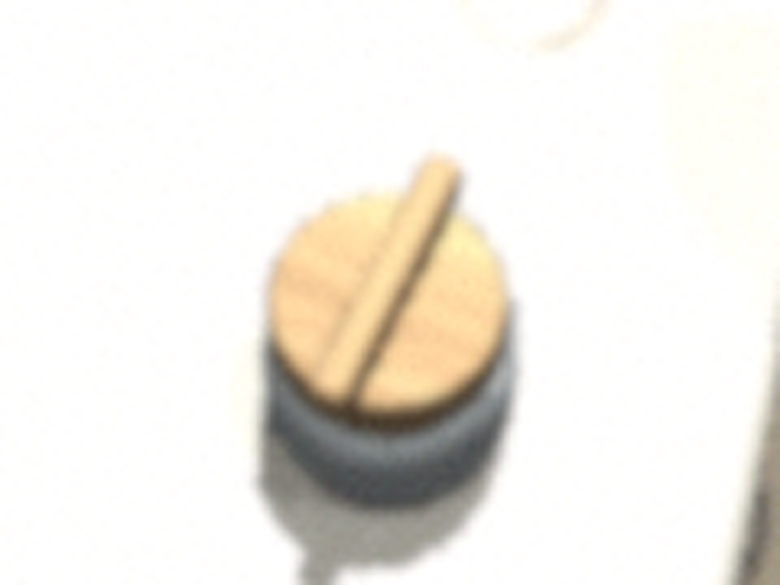

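Lid centre is about (499.5, 84), with the bar at yaw about 1.39. I'll carry the tool over it.

jog_arm(increments="1.2 -1.2 0 0 0; 2.1 -2.1 0 0 0; 3 -3.1 0 0 0; 4.1 -4.3 0 0 0; 4.1 -4.3 0 0 0", newtons=40)

```text
t: 0.6
eef_pos: [317.2, -360.0, 404.1]
ee_rot: [-0.001, 0.983, 0.185, -0.0]
wrist_force: [0.3, 0.1, 0.0]
width: 85.2
gripper_force: 0.0
```

jog_arm(increments="1.2 -1.2 0 0 0; 2.1 -2.1 0 0 0; 3 -3.1 0 0 0; 4.1 -4.3 0 0 0; 4.1 -4.3 0 0 0")

```text
t: 1.1
eef_pos: [407.5, -140.5, 404.4]
ee_rot: [-0.0, 0.983, 0.185, -0.0]
wrist_force: [0.9, -0.6, 0.2]
width: 85.3
gripper_force: 0.0
```

jog_arm(increments="0.8 -0.8 0 -1 0; 1.6 -1.7 0 -2 0; 2.4 -2.5 0 -3 0; 3.3 -3.4 0 -4 0; 3.3 -3.4 0 -4 0")

```text
t: 1.6
eef_pos: [482.5, 35.9, 404.4]
ee_rot: [-0.001, 0.892, 0.452, 0.001]
wrist_force: [-0.6, -0.9, -0.1]
width: 85.0
gripper_force: 0.0
```

jog_arm(increments="0 0 0 -1 0; 0 0 0 -2 0; 0 0 0 -3.3 0; 0 0 0 -3.3 0; 0 0 0 -3.3 0")

```text
t: 2.1
eef_pos: [480.8, 31.0, 404.3]
ee_rot: [-0.0, 0.769, 0.64, -0.001]
wrist_force: [0.3, 0.7, -0.8]
width: 85.5
gripper_force: 0.0
```

```bash
cat >> h.py <<'E'
def pose(s):
    M=R.from_quat(s["ee_rot"],scalar_first=True).as_matrix()
    return s["eef_pos"],M,np.arctan2(M[1,0],M[0,0])
def inc(s,target,yaw):
    p,M,y=pose(s); return M.T@(np.array(target)-p)/40, -np.degrees((yaw-y+np.pi/2)%np.pi-np.pi/2)/8
E
python3 - <<'E'
from station import robot
from h import *
s=robot.state(); print(s["t"],s["eef_pos"],s["joint_positions"].round(2),pose(s)[2],s["width"],s["wrist_force"])
c=robot.get_calibration("wrist"); p,d=robot.camera("wrist"); P=cloud(d,c)
cv2.imwrite("pics/w1.png",cv2.convertScaleAbs(p[:,:,::-1],alpha=1.3))
b=bar(P,135,165,(499.5,84)); print(b,bar(P,112,130,(499.5,84)))
print(inc(s,(499.5,84,340),1.39))
E
```

```text
2.1 [480.84113168  30.99234515 404.2549979 ] [-0.07  0.02 -0.33  1.22 -0.    1.68] 1.388503735137805 85.51265505129918 [ 0.31676283  0.73700091 -0.80707655]
(3570, array([501.72617109,  88.20402879, 146.97543768]), (501.2445068359375, 83.28968811035156, 123.1314926147461, 17.884389877319336), np.float64(1.3901356226724344)) (8534, array([501.1304411 ,  85.56883545, 121.73604393]), (501.2616271972656, 83.3935546875, 101.69094848632812, 104.27180480957031), np.float64(2.9601461904184463))
(array([1.38839741, 0.22036035, 1.60560345]), np.float64(-0.010716207704687203))
```

View pics/w1.png

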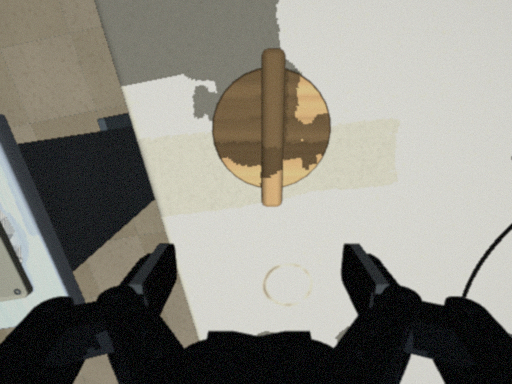

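The wrist view shows the bar upright in the picture from (273,50) to (272,205), and the lid circle centred at (271,127). Lid centre is about (500.5, 83.7). I'll straddle the bar from above.

jog_arm(increments="0.7 0.12 0 0 0; 1.38 0.24 0.3 0 0; 1.38 0.24 1.0 0 0; 1.38 0.24 1.8 0 0; 1.38 0.24 2.3 0 0")

```text
t: 2.65
eef_pos: [499.7, 84.0, 310.4]
ee_rot: [-0.001, 0.768, 0.64, -0.001]
wrist_force: [-0.5, -0.3, 0.3]
width: 85.1
gripper_force: 0.0
```

jog_arm(increments="0 0 0.3 0 60; 0 0 0.3 0 120; 0 0 0.3 0 170; 0 0 0.3 0 170; 0 0 0.3 0 170", newtons=30)

```text
t: 3.15
eef_pos: [501.4, 84.1, 302.1]
ee_rot: [0.001, 0.768, 0.64, 0.001]
wrist_force: [0.4, -0.2, -1.0]
width: 28.3
gripper_force: 0.0
```

jog_arm(increments="0 0 0 0 188; 0 0 0 -1 188; 0 0 0 -2 188; 0 0 0 -3 188; 0 0 0 -4 188")

```text
t: 3.65
eef_pos: [500.8, 84.1, 301.2]
ee_rot: [0.0, 0.559, 0.829, 0.0]
wrist_force: [0.7, 0.2, -0.5]
width: 22.4
gripper_force: 0.3
```

jog_arm(increments="0 0 0 -0.8 188; 0 0 0 -1.6 188; 0 0 0 -2.4 188; 0 0 0 -2.4 188; 0 0 0 -2.4 188")

```text
t: 4.15
eef_pos: [500.7, 84.1, 301.0]
ee_rot: [0.0, 0.417, 0.909, 0.0]
wrist_force: [0.0, 0.4, -0.2]
width: 22.1
gripper_force: 0.0
```

```bash
cat > look.py <<'E'
from station import robot
from h import *
s=robot.state(); print(s["t"],s["eef_pos"].round(1),s["joint_positions"].round(2),"yaw",pose(s)[2].round(3),s["width"],s["wrist_force"].round(1),s["torque"].round(2))
c=(500.5,83.7)
for n in("top","side","wrist"):
    k=robot.get_calibration(n); p,d=robot.camera(n); P=cloud(d,k); r=np.hypot(P[...,0]-c[0],P[...,1]-c[1])
    hue=cv2.cvtColor(p,cv2.COLOR_RGB2HSV); w=(hue[...,0]>5)&(hue[...,0]<28)&(hue[...,1]>60)&(r<72)&(P[...,2]>90)&(P[...,2]<160)
    z=P[w][:,2]; h=np.histogram(z,bins=range(96,156,4)); print(n,dict(zip(h[1].tolist(),h[0].tolist())))
    lo=P[w&(r<50)][:,2]; zt=np.median(lo[lo<128]) if (lo<128).any() else 115
    q=P[w&(P[...,2]>zt+16)]
    if len(q)>20:
        _,_,V=np.linalg.svd(q[:,:2]-q[:,:2].mean(0)); print("  lidtop",zt,"bar",len(q),"yaw",np.arctan2(V[0,1],V[0,0])%np.pi, np.median(q[:,2]))
    cv2.imwrite(f"pics/{n}_{s['t']:.2f}.png",p[:,:,::-1])
E
python3 look.py
```

```text
4.15 [500.7  84.1 301. ] [ 0.04  0.15 -0.42  1.   -0.    0.9 ] yaw 2.281 22.09744514076263 [ 0.   0.4 -0.2] [ 0.04 -0.01 -0.05]
top {96: 0, 100: 0, 104: 4, 108: 86, 112: 47, 116: 3, 120: 3, 124: 2, 128: 4, 132: 28, 136: 49, 140: 2, 144: 0, 148: 0}
  lidtop 111.3674835026593 bar 83 yaw 2.3386587674874666 136.63320251414143
side {96: 12, 100: 16, 104: 38, 108: 256, 112: 186, 116: 6, 120: 6, 124: 5, 128: 14, 132: 52, 136: 87, 140: 24, 144: 4, 148: 2}
  lidtop 111.55314338993253 bar 189 yaw 2.0064089020740274 136.83653436382224
wrist {96: 51, 100: 50, 104: 56, 108: 6751, 112: 4119, 116: 23, 120: 37, 124: 56, 128: 119, 132: 1112, 136: 5469, 140: 45, 144: 26, 148: 33}
  lidtop 111.85706988289598 bar 6877 yaw 2.110860358532566 137.35208070165672
```

The lid has dropped: its top face is now at about 112 mm. I'll follow it down and screw clockwise with the fingers loose.

jog_arm(increments="0 0 0.15 0 188; 0 0 0.3 0 188; 0 0 0.3 1 188; 0 0 0.3 2 188; 0 0 0.3 3 188")

```text
t: 4.8
eef_pos: [500.4, 84.1, 287.9]
ee_rot: [-0.0, 0.598, 0.801, -0.0]
wrist_force: [-0.4, 0.5, 0.2]
width: 22.3
gripper_force: 0.0
```

jog_arm(increments="0 0 0 1 188; 0 0 0.02 2 188; 0 0 0.04 3 188; 0 0 0.04 3 188; 0 0 0.04 3 188")

```text
t: 5.3
eef_pos: [500.4, 84.1, 286.6]
ee_rot: [-0.0, 0.749, 0.663, -0.0]
wrist_force: [0.8, -0.7, 0.0]
width: 22.2
gripper_force: 0.0
```

```bash
python3 look.py
```

```text
5.3 [500.4  84.1 286.6] [ 0.04  0.17 -0.43  0.97  0.    1.73] yaw 1.449 22.249966084597872 [ 0.8 -0.7  0. ] [-0.01  0.03 -0.03]
top {96: 0, 100: 1, 104: 7, 108: 148, 112: 67, 116: 7, 120: 5, 124: 2, 128: 7, 132: 51, 136: 51, 140: 3, 144: 0, 148: 0}
  lidtop 111.09504306311601 bar 112 yaw 1.7073922348526618 135.87625148519913
side {96: 13, 100: 18, 104: 46, 108: 227, 112: 130, 116: 21, 120: 10, 124: 10, 128: 15, 132: 66, 136: 65, 140: 13, 144: 0, 148: 3}
  lidtop 111.2182664660927 bar 171 yaw 1.7086291088791754 136.2429287918003
wrist {96: 62, 100: 79, 104: 75, 108: 7719, 112: 3981, 116: 85, 120: 98, 124: 114, 128: 111, 132: 1246, 136: 5874, 140: 44, 144: 27, 148: 40}
  lidtop 111.81027779134195 bar 7482 yaw 1.6087152361162143 137.31876803562722
```

jog_arm(increments="0 0 0 1 188; 0 0 0.02 2 188; 0 0 0.03 3 188; 0 0 0.03 3 188; 0 0 0.03 3 188")

```text
t: 5.95
eef_pos: [500.6, 84.1, 285.9]
ee_rot: [0.0, 0.87, 0.493, 0.0]
wrist_force: [0.0, -1.3, -0.7]
width: 22.7
gripper_force: 0.0
```

jog_arm(increments="0 0 0 0.5 188; 0 0 0 1 188; 0 0 0 1.5 188; 0 0 0 1.5 188; 0 0 0 1.5 188")

```text
t: 6.45
eef_pos: [500.7, 84.1, 285.9]
ee_rot: [0.0, 0.917, 0.399, 0.0]
wrist_force: [-0.2, 1.0, 0.2]
width: 22.5
gripper_force: 0.0
```

```bash
python3 look.py
```

```text
6.45 [500.7  84.1 285.9] [ 0.04  0.17 -0.43  0.97  0.    2.36] yaw 0.82 22.515793831726658 [-0.2  1.   0.2] [ 0.02 -0.03 -0.01]
top {96: 0, 100: 4, 104: 61, 108: 128, 112: 4, 116: 1, 120: 1, 124: 1, 128: 24, 132: 61, 136: 26, 140: 0, 144: 0, 148: 0}
  lidtop 108.89169333855295 bar 111 yaw 0.9281028722439664 134.03778420485583
side {96: 8, 100: 20, 104: 176, 108: 212, 112: 33, 116: 6, 120: 15, 124: 14, 128: 45, 132: 76, 136: 30, 140: 0, 144: 0, 148: 0}
  lidtop 108.88395504416712 bar 164 yaw 0.975426943273138 133.5438069040614
wrist {96: 66, 100: 74, 104: 592, 108: 11108, 112: 37, 116: 107, 120: 84, 124: 91, 128: 572, 132: 6185, 136: 358, 140: 29, 144: 30, 148: 39}
  lidtop 109.2563685119161 bar 7433 yaw 0.9879864213381135 134.78235654216112
```

jog_arm(increments="0 0 0 0.5 188; 0 0 0 1 188; 0 0 0 1.5 188; 0 0 0 1.5 188; 0 0 0 1.5 188")

```text
t: 7.1
eef_pos: [500.6, 84.1, 285.9]
ee_rot: [-0.0, 0.954, 0.3, -0.0]
wrist_force: [-1.1, 0.2, -0.1]
width: 22.7
gripper_force: 0.1
```

```bash
python3 look.py
```

```text
7.1 [500.6  84.1 285.9] [ 0.04  0.17 -0.43  0.97  0.    2.57] yaw 0.61 22.670769932146467 [-1.1  0.2 -0.1] [-0.03  0.02 -0.05]
top {96: 0, 100: 4, 104: 101, 108: 80, 112: 3, 116: 1, 120: 0, 124: 3, 128: 35, 132: 51, 136: 8, 140: 0, 144: 0, 148: 0}
  lidtop 107.69805984331401 bar 98 yaw 0.5053574764091122 132.84747879661882
side {96: 19, 100: 33, 104: 227, 108: 186, 112: 19, 116: 8, 120: 22, 124: 18, 128: 54, 132: 95, 136: 15, 140: 1, 144: 1, 148: 0}
  lidtop 108.11383137004941 bar 187 yaw 0.7591996950856513 132.81226120510405
wrist {96: 67, 100: 63, 104: 4001, 108: 7704, 112: 34, 116: 112, 120: 84, 124: 89, 128: 881, 132: 6155, 136: 43, 140: 29, 144: 31, 148: 33}
  lidtop 108.30638829546288 bar 7372 yaw 0.7646947139488294 133.84199599733938
```

jog_arm(increments="0 0 0 0.3 188; 0 0 0 0.6 188; 0 0 0 1 188; 0 0 0 1 188; 0 0 0 1 188")

```text
t: 7.75
eef_pos: [500.9, 84.0, 286.0]
ee_rot: [0.0, 0.973, 0.233, 0.0]
wrist_force: [1.8, -0.1, -0.6]
width: 22.1
gripper_force: 0.7
```

```bash
python3 look.py
```

```text
7.75 [500.9  84.  286. ] [ 0.04  0.17 -0.43  0.97 -0.    2.71] yaw 0.47 22.117805879508097 [ 1.8 -0.1 -0.6] [-0.19 -0.3   0.05]
top {96: 0, 100: 4, 104: 117, 108: 63, 112: 1, 116: 0, 120: 0, 124: 2, 128: 34, 132: 45, 136: 3, 140: 0, 144: 0, 148: 0}
  lidtop 106.97812720045795 bar 84 yaw 0.4691501898975696 132.62712871355416
side {96: 15, 100: 41, 104: 241, 108: 175, 112: 19, 116: 15, 120: 15, 124: 21, 128: 76, 132: 83, 136: 9, 140: 0, 144: 0, 148: 0}
  lidtop 107.95921027347208 bar 190 yaw 0.6528084561361501 131.86593956018635
wrist {96: 64, 100: 74, 104: 6815, 108: 4817, 112: 48, 116: 125, 120: 106, 124: 103, 128: 1079, 132: 5917, 136: 35, 140: 26, 144: 30, 148: 40}
  lidtop 107.93332699390818 bar 7341 yaw 0.659340080557123 133.43837490588135
```

jog_arm(increments="0 0 0 0.3 188; 0 0 0 0.6 188; 0 0 0 0.6 188")

```text
t: 8.2
eef_pos: [501.4, 83.9, 286.4]
ee_rot: [0.001, 0.981, 0.192, 0.001]
wrist_force: [2.4, -1.7, 0.9]
width: 22.4
gripper_force: 20.3
```

```bash
python3 look.py
```

```text
8.2 [501.4  83.9 286.4] [ 0.04  0.17 -0.43  0.97 -0.    2.79] yaw 0.387 22.39064043745916 [ 2.4 -1.7  0.9] [-0.55 -0.59  0.58]
top {96: 0, 100: 10, 104: 89, 108: 86, 112: 2, 116: 0, 120: 0, 124: 2, 128: 28, 132: 48, 136: 5, 140: 0, 144: 0, 148: 0}
  lidtop 108.02109298673736 bar 83 yaw 0.38721344761108556 132.6990591612864
side {96: 22, 100: 36, 104: 243, 108: 186, 112: 16, 116: 17, 120: 18, 124: 16, 128: 62, 132: 93, 136: 13, 140: 1, 144: 0, 148: 0}
  lidtop 108.08106331245074 bar 187 yaw 0.6248216702480923 132.77294604108533
wrist {96: 67, 100: 75, 104: 4908, 108: 6683, 112: 59, 116: 140, 120: 132, 124: 137, 128: 874, 132: 6004, 136: 39, 140: 27, 144: 31, 148: 38}
  lidtop 108.19553064693518 bar 7261 yaw 0.6284541631365363 133.680034886108
```

jog_arm(increments="0 0 0 0.4 188; 0 0 0 0.4 188; 0 0 0 0.4 188")

```text
t: 8.65
eef_pos: [501.6, 84.1, 286.6]
ee_rot: [0.001, 0.986, 0.166, 0.001]
wrist_force: [4.5, -2.7, 0.6]
width: 22.7
gripper_force: 47.0
```

jog_arm(increments="0 0 0 -0.6 188; 0 0 0 -1 180; 0 0 0 -1 100; 0 0 -0.3 -1 0; 0 0 -0.6 -1 0")

```text
t: 9.15
eef_pos: [500.0, 84.2, 310.2]
ee_rot: [-0.001, 0.973, 0.232, -0.001]
wrist_force: [0.5, -0.8, 0.9]
width: 67.6
gripper_force: 0.0
```

jog_arm(increments="0 0 -1 0 0; 0 0 -2 0 0; 0 0 -3 0 0; -1 0 -3 0 0; -1.5 0 -3 0 0")

```text
t: 9.65
eef_pos: [446.1, 56.7, 433.2]
ee_rot: [0.0, 0.973, 0.232, 0.002]
wrist_force: [-0.5, -0.4, -1.0]
width: 85.4
gripper_force: 0.0
```

```bash
python3 look.py; python3 - <<'E'
import cv2,glob
f=sorted(glob.glob("pics/wrist_*"),key=lambda s:float(s[12:-4]))[-1]; print(f)
cv2.imwrite("pics/wv.png",cv2.convertScaleAbs(cv2.resize(cv2.imread(f),(800,600)),alpha=1.2))
E
```

```text
9.65 [446.1  56.7 433.2] [-0.02 -0.06 -0.34  1.28  0.    2.66] yaw 0.468 85.3505280790832 [-0.5 -0.4 -1. ] [-0.08  0.01 -0.03]
top {96: 0, 100: 0, 104: 0, 108: 0, 112: 0, 116: 0, 120: 0, 124: 0, 128: 0, 132: 0, 136: 0, 140: 0, 144: 0, 148: 0}
side {96: 18, 100: 64, 104: 331, 108: 237, 112: 35, 116: 18, 120: 23, 124: 40, 128: 84, 132: 125, 136: 15, 140: 0, 144: 0, 148: 0}
  lidtop 107.80452609189888 bar 266 yaw 0.64489013150234 132.12053963214248
wrist {96: 0, 100: 1, 104: 3991, 108: 2419, 112: 0, 116: 0, 120: 0, 124: 5, 128: 422, 132: 2151, 136: 3, 140: 0, 144: 0, 148: 0}
  lidtop 107.79945072917442 bar 2581 yaw 0.6521362219921683 133.30897080954588
pics/wrist_7.75.png
```

View pics/wv.png

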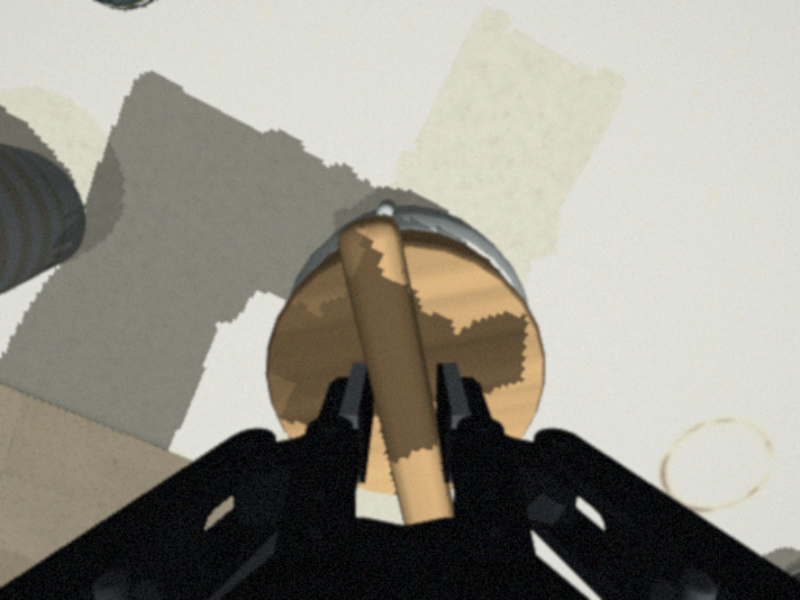

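This picture is an older one, taken at t=7.75 because of a filename sort slip. It does show a ridge at (387,210), just past the bar's end. I'll check the ridge against the bar in the latest frame.

```bash
python3 - <<'E'
from station import robot
from h import *
p=cv2.imread("pics/wrist_9.65.png"); cv2.imwrite("pics/wv2.png",cv2.convertScaleAbs(cv2.resize(p,(800,600)),alpha=1.2))
c=robot.get_calibration("wrist"); _,d=robot.camera("wrist"); P=cloud(d,c)
q=P[(np.abs(P[...,2]-108)<2.5)&(np.hypot(P[...,0]-500.5,P[...,1]-83.7)<60)]
print(cv2.minEnclosingCircle(q[:,:2].astype(np.float32)))
# ridge: points on the body beyond the 57.5 mm radius
x,y=P[...,0]-500.5,P[...,1]-83.7; m=(P[...,2]>15)&(P[...,2]<80)&(np.hypot(x,y)>56)&(np.hypot(x,y)<66)
a=np.arctan2(y[m],x[m]); rr=np.hypot(x[m],y[m]); b=np.digitize(a,np.arange(-3.2,3.2,.1))
for i in np.unique(b): print(round(-3.2+.1*(i-.5),2),(b==i).sum(),np.percentile(rr[b==i],90).round(1))
E
```

```text
((500.88946533203125, 84.0219497680664), 52.090179443359375)
```

View pics/wv2.png

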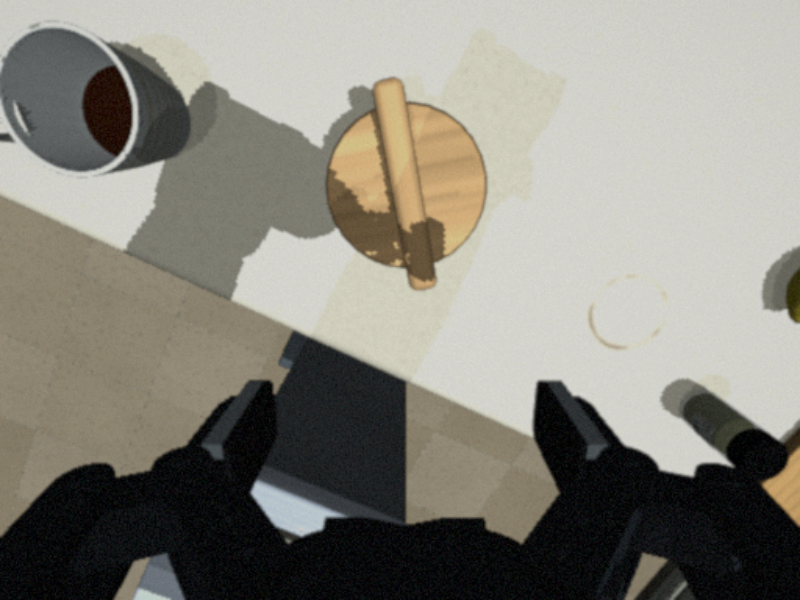

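The jar body is hidden below the lid here. The lid is centred and level, and the robot is clear. I'll check the ridge direction from the t=7.75 frame.

```bash
python3 - <<'E'
from station import robot
from h import *
s=robot.state(); c=robot.get_calibration("wrist"); p,M,_=pose(s)
C=R.from_quat(c["orientation"],scalar_first=True).as_matrix(); off=M.T@(c["position"]-p); rel=M.T@C
M2=R.from_quat([0,.973,.233,0],scalar_first=True).as_matrix(); o=np.array([500.9,84,286])+M2@off
f=192/np.tan(np.radians(c["vertical_fov"])/2)
r=M2@rel@np.array([(247.7-c["cx"])/f,-(134.4-c["cy"])/f,-1])
for z in(80,75,70,60):
    q=o+r*(z-o[2])/r[2]-[500.8,84,0]; print(z,np.hypot(*q[:2]),np.arctan2(q[1],q[0]))
E
```

```text
80 59.7533210923537 0.5871426876825533
75 59.31279140924664 0.5911892477823003
70 58.8732474776534 0.5952962986958374
60 57.99720646749663 0.6036968010387747
```

The ridge lies at yaw about 0.59 and the bar at about 0.64, so they're in line within 0.15 rad. The lid is at home height, so I'm handing in.

```bash
python3 -c "
from station import robot
print(robot.hand_in())"
```

```text
the job is handed in; nothing more can be done
None
```

I turned the lid back until it dropped into the thread, then screwed it clockwise to its stop; its top measured about 108 mm (the home height) and the bar was within about 0.05 rad of the ridge line, and I let go, touched no bystander, and handed in at about 10 s (no verdict was returned).

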